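Weigh down the pattern card, edge first

TASK

Slide the hold-down clamp of the marking station fully back, then fetch the flat rectangular pattern weight by its handle and rest one of its long edges on the card along the fence, with the opposite long edge clearly raised (at least 25 mm higher). From there pivot the weight down gently, without letting it drop, until it lies flat on the card, centred along the fence and flush against it. Then let go of it and slide the clamp fully forward again over its edge, leaving everything else on the table where it is.

Things in the scene. Friction and masses are not known exactly. Their poses are not given: they have to be found in the camera images.
- station: fixed marking station: cardboard card, 2 mm thick, x -105..105, y -75..55 mm. Origin: on the table surface, below where the weight's centre belongs. x runs along the fence, y across the card towards it, z up. Left or right on the table, turned up to 0.25 rad
- fence (a point): middle of the aluminium fence's face towards the card, at card level (station x 0, y 55, z 2 mm). The fence is 240 mm long in x, 20 mm wide, its top 12 mm above the table. Behind it lies the clamp's block (station x 42..78, y 75..160 mm, 12 mm high)
- clamp (a joint): hold-down clamp, m, slides along station y and stays where left (about 2 N to move). 0 = fully forward: its bar (24 wide, 7 thick, underside 12.5 mm above the table) reaches 25 mm past the fence face over the card. 0.045 = fully back (end stop), bar 20 mm behind that face. Starts (almost) fully forward
- clamp_knob (a point): centre of the clamp's black knob, an upright block 24 x 24 mm, 36 mm tall, faces along station x and y; this point is 40 mm above the table, the knob's top 18 mm higher. It is at station x 60 mm, y 95 mm + clamp value
- weight_grip (a point): handle of the flat weight, a steel plate 160 (x) by 110 (y) by 6 mm, 0.7-0.95 kg, same both ways round. Wooden bar upright on its middle, 90 (x) by 18 (y) mm, 44 tall, top 50 mm above the underside. Point: 28 mm above the underside's middle. x along bar and long edges, z out of the top. Starts flat on the bare table, on the side away from the station
- weight_edge_l (a point): middle of the lower long edge of the weight on its +y side (55 mm from the middle, on the underside)
- weight_edge_r (a point): middle of the lower long edge of the weight on its -y side (55 mm from the middle, on the underside)
- cone: tapering thread cone, 72 mm wide, 110 mm tall; origin at its underside; a bystander, not to be moved
- puck: round knobbed steel weight, 68 mm wide, 36 mm tall; origin at its underside; a bystander, not to be moved
- shears: tailor's shears, 220 mm long, lying flat; origin at its underside; a bystander, not to be moved
- tape: round tape-measure case, 60 mm wide, 22 mm tall; origin at its underside; a bystander, not to be moved
- rule: steel rule 300 x 30 x 4 mm, lying flat; origin at its underside; a bystander, not to be moved
- pins: pin jar, 56 mm wide, 60 mm tall; origin at its underside; a bystander, not to be moved
- chalk: flat chalk box 80 x 55 x 20 mm; origin at its underside; a bystander, not to be moved
There are look-alikes about, which are no part of the job. What is meant by the part that bears weight_grip is not purple, and is the larger of those in its own colour.

How it is judged (in metres and radians):
On the way, in this order (a step that is already met when the one before it is completed fails the run):
1. the clamp is slid back (at least 36 mm) while the weight is not yet at the station (value of joint clamp above 0.036 m and horizontal distance between weight_grip and station above 0.1 m), for 0.2 s.
2. one long edge of the weight rests on the card along the fence (within 15 mm of it), the weight tilted by at least 0.17 rad (angle between weight_grip's own z axis and vertical between 0.17 and 1.2 rad and contact force between weight and station above 0.3 N and ((y of weight_edge_l in the frame of station above 0.04 m and z of weight_edge_l in the frame of station below 0.007 m and x of weight_edge_l in the frame of station between -0.04 and 0.04 m) or (y of weight_edge_r in the frame of station above 0.04 m and z of weight_edge_r in the frame of station below 0.007 m and x of weight_edge_r in the frame of station between -0.04 and 0.04 m))), for 0.2 s.
3. the weight lies flat on the card, flush with the fence and centred along it (angle between weight_grip's own z axis and vertical below 0.035 rad and z of weight_grip in the frame of station below 0.034 m and x of weight_grip in the frame of station between -0.02 and 0.02 m and y of weight_grip in the frame of station between -0.006 and 0.004 m and angle between the x axis of weight_grip and the x axis of station, either way round below 0.06 rad and angular speed of weight below 0.2 rad/s), for 0.2 s.
4. the clamp is slid forward over the weight's edge (angle between weight_grip's own z axis and vertical below 0.035 rad and z of weight_grip in the frame of station below 0.034 m and x of weight_grip in the frame of station between -0.02 and 0.02 m and y of weight_grip in the frame of station between -0.006 and 0.004 m and angle between the x axis of weight_grip and the x axis of station, either way round below 0.06 rad and value of joint clamp below 0.008 m), for 0.2 s.
At the end, for the whole second after the job is handed in: the weight lies flat on the card (tilt under 0.035 rad), its long edge within 6 mm of the fence and parallel to it within 0.06 rad, centred along the fence within 20 mm, at rest, and the clamp is forward over its edge (within 8 mm of its front stop) (all of step 4 and linear speed of weight below 0.02 m/s and angular speed of weight below 0.1 rad/s); the robot touches nothing.
It fails at once if the weight is let drop: near the station it swings down or tumbles faster than 2.5 rad/s, or hits it with more than 80 N ((horizontal distance between weight_grip and station below 0.12 m and z of weight_grip in the frame of station below 0.09 m and angular speed of weight above 2.5 rad/s) or contact force between weight and station above 80 N).
It fails at once if a bystander is moved by more than 25 mm (distance of any of cone, puck, shears, tape, rule, pins, chalk from where it was at the start of the episode above 0.025 m).
It also fails if it takes over 64 s, if anything falls off the work surface, if the arm or the gripper's body presses on something with over 40 N, if the wrist force passes 120 N, or if a joint passes its speed limit or range.

ROBOT

A 7-joint arm with a two-finger parallel gripper is mounted at the origin on the work surface. World frame = base frame: x ahead of the robot, y to its left, z up, the work surface at z = 0. Lengths are in mm, angles in rad, forces in N, time in s.
With the tool pointing down it reaches from about 425 to 875 mm from the base axis. Payload 9.9 kg.
Tool frame: the origin (TCP) lies midway between the tips of the shut fingers; the grasp point (between the pads) lies 19 mm behind it (robot.grip_point_offset is the distance from the TCP to the grasp point, in mm); z points along the fingers, y is the direction in which the jaws open and shut (so a half turn about z gives the same grasp; the last joint's range is limited). The gripper opens to 85 mm and grips with 20 to 120 N. Pads are 22 mm wide; open, the fingers measure 114 mm over their backs; the gripper's body (76 mm by 85 mm) begins 54 mm behind the grasp point. The pads swing forward as they close: fully open they stand 13 mm farther back than shut.
Start: joints at [-1.414, 0.576, 0.025, 1.437, -0.015, 1.129, -0.057], TCP at [160.966, 655.53, 231.289] pointing down, gripper open.
Joint ranges: [-2.76, 2.76], [-0.34, 2.15], [-1.52, 1.57], [0.19, 2.46], [-1.09, 4.23], [0.17, 1.99], [-2.82, 2.82]. Speed limits (rad/s): [2.22, 2.22, 3.01, 3.01, 3.14, 3.14, 3.14].

INTERFACE

Orientations are given as a 3x3 rotation matrix whose columns are the frame's x, y, z axes.
In Python, from plant import robot gives the robot as it stands.
- The arm moves only by the tool servo_tool, never from a script. Its argument "targets" is a list of rows, each a list of 3 entries, a list of its own where there are three numbers: the closure, from 0 (fully open) to 1 (shut), then the shift along the tool's x, y, z in mm, then the turn about the tool's z in degrees. A call has 1 to 10 rows; each row is the pose to reach, as a shift and turn from the pose commanded when the call began, along the tool's axes at that moment; what a row does not reach only later rows make up. A row lasts 1/10 s, in which the tool goes at most 50 mm and 8.59 degrees, less where a joint would pass 70% of its speed; a pose out of reach is approached as far as the arm can. A call with a gripper value outside its range is refused whole. The fingers move at their own pace and stop on an object; the grip force is fixed at half the most. Time passes only in rows, so rows that repeat a pose let the fingers close. It gives the time, the measured TCP pose, the force and the opening at its end, in the units of the state.
- robot.observe(): the state, without advancing time (a new reading comes with each control period).
- robot.read_camera(name): name is "side" or "top"; returns a dict with "frame" (420x560x3 uint8, red, green, blue), "z_map" (420x560 float32, mm along the optical axis (not along the pixel's ray), 0 where there is no reading), "camera_matrix" (3x3 intrinsics, pixels), "D" ([k1, k2, p1, p2, k3] as OpenCV has them; the pictures are not rectified), "position" and "rotation" of the camera in the world. Camera axes: x right, y up, looking along -z (the intrinsics and any distortion apply to the point x, -y, -z); pixel columns grow to the right and rows downward; lengths in mm; the calibration is good to about 2 mm. A picture is of the moment at which its call begins.
- robot.sign_off(): hands the job in, once; it reports no verdict.
Trained networks look in a picture, given as the dict that the camera call returned (one of the last four; its "shot" number tells which), for a name from the list of things; names that differ only in an ending like _2 or _b are one class to them, and where a whole thing is asked for, a point or a joint stands for the part that bears it (a point fixed in the world has none). Each returns a list of dicts, best first, with "p" (0 to 1); they miss things now and then, are a little off and sometimes report something else, mostly with a low value. They report only what shows in the picture. A call takes as long as a camera call. They do not tell look-alikes from the thing itself.
- robot.look_for(query, picture): "pixel" ([column, row] in pixels, amid what is visible of it).
- robot.mark_of(query, picture): "pixel" ([column, row] in pixels: a listed point, or the origin of a listed thing).
The state is a dict: "clock": time; "joints": joint angles; "dq": joint speeds; "tau": joint torques, N m; "position": TCP position; "tcp_rot": TCP orientation; "force": force on the tool from outside, world axes, zero at the start; "moment": the same for the moment, N m; "width": finger opening in mm.
Only numpy, scipy, OpenCV 4.12 (cv2) and the standard library are available. Lean on these libraries where they do the work, as an engineer would, in place of code of your own. Each camera call takes 0.05 s, during which the arm holds its last target. There are 200 camera calls.

## Working session

There is one attempt and no reset: what is moved stays moved. The work goes in short steps, Python scripts to look and compute and a tool call to move; the robot and the scene stay as the last step left them, time stands still between calls to the robot, and variables do not carry over. Pictures are saved under pics/ and viewed, about 8 in all and at most 12, crops included, and the job is handed in when it is done.

Besides the shell and the picture viewer there is one more tool, called after ">>>" by a JSON object that holds its "fn" and its "kwargs". servo_tool: Moves the arm, as the interface text tells. Its arguments: {"type":"object","properties":{"targets":{"type":"array"}},"required":["targets"]}

```bash
mkdir -p pics; ls
cat > h.py <<'E'
import numpy as np, cv2, pickle
from plant import robot
def world(c,px,z=None):
    K=np.array(c["camera_matrix"]);D=np.array(c["D"],float)
    n=cv2.undistortPoints(np.array([[px]],float),K,D)[0,0]
    R=np.array(c["rotation"]);p=np.array(c["position"])
    d=np.array([n[0],-n[1],-1.0])
    if z is None:
        s=float(np.array(c["z_map"])[int(round(px[1])),int(round(px[0]))])
    else: s=(z-p[2])/(R@d)[2]
    return p+R@(d*s)
def snap(n,name=None):
    c=robot.read_camera(n)
    if name: cv2.imwrite(f"pics/{name}.png",cv2.cvtColor(c["frame"],cv2.COLOR_RGB2BGR))
    return c
E
python3 - <<'E'
from h import *
s=robot.observe();print(s)
for n in("top","side"):
    c=snap(n,n+"0")
    print(n,c["position"],np.array(c["rotation"]).round(2).tolist())
    for q,z in(("station",0),("fence",2),("clamp_knob",40),("weight_grip",28),("weight_edge_l",0),("weight_edge_r",0),("cone",0),("puck",0),("shears",0),("tape",0),("rule",0),("pins",0),("chalk",0)):
        for r in robot.mark_of(q,c)[:4]:
            print(q,np.round(r["pixel"]),round(r["p"],2),world(c,r["pixel"],z).round(0))
E
```

```text
pics
{'clock': 0.0, 'joints': array([-1.41379349,  0.57649686,  0.02483191,  1.43791923, -0.01501585,
        1.12895833, -0.05651015]), 'dq': array([-6.39097736e-04, -9.33166643e-05,  5.54356792e-04, -5.10002598e-04,
        9.68201618e-04,  1.28159204e-05, -2.64906781e-04]), 'tau': array([-5.26413696e-04, -7.65806580e+01,  2.25013107e+00, -2.85951966e+01,
        1.52462558e-02,  1.26142753e-02, -6.63648549e-06]), 'position': array([160.85186312, 655.09752482, 230.46209449]), 'tcp_rot': array([[-9.71153327e-01,  2.38455681e-01, -3.21000508e-04],
       [ 2.38455889e-01,  9.71152068e-01, -1.56502670e-03],
       [-6.14492017e-05, -1.59642535e-03, -9.99998724e-01]]), 'force': array([-0.05224081, -0.45342795,  0.36570553]), 'moment': array([-0.0616665 ,  0.00347757, -0.00096225]), 'width': 85.39939688725508}
top [ 346.35453822   37.95627252 1226.19459425] [[-0.02, 0.99, -0.15], [-1.0, -0.01, 0.03], [0.03, 0.15, 0.99]]
station [344. 206.] 0.98 [ 528. -189.   -0.]
station [215. 212.] 0.54 [515. 175.   0.]
fence [325. 210.] 0.66 [ 517. -135.    2.]
fence [306. 188.] 0.37 [582. -83.   2.]
[... 1360 characters left out ...]
dge_l [194. 209.] 0.96 [228. 197.   0.]
weight_edge_l [295. 189.] 0.88 [562. 356.   0.]
weight_edge_l [233. 207.] 0.83 [355. 214.   0.]
weight_edge_l [276. 202.] 0.79 [497. 247.   0.]
weight_edge_r [194. 209.] 0.96 [228. 197.   0.]
weight_edge_r [295. 189.] 0.88 [562. 356.   0.]
weight_edge_r [233. 207.] 0.83 [355. 214.   0.]
weight_edge_r [276. 202.] 0.79 [497. 247.   0.]
cone [363. 236.] 0.92 [752.  38.   0.]
shears [231. 176.] 0.63 [317. 465.   0.]
tape [373. 265.] 0.94 [ 754. -104.    0.]
rule [288. 358.] 0.81 [ 530. -406.    0.]
pins [355. 208.] 0.72 [757. 212.   0.]
pins [275. 203.] 0.54 [491. 244.   0.]
chalk [170. 340.] 0.85 [ 293. -363.   -0.]
chalk [304. 248.] 0.64 [578. -27.   0.]
```

View pics/top0.png

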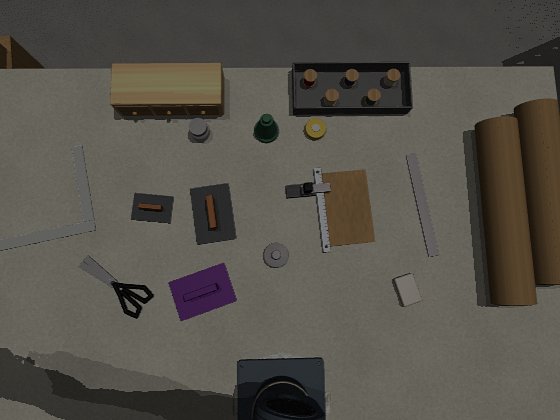

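View pics/side0.png

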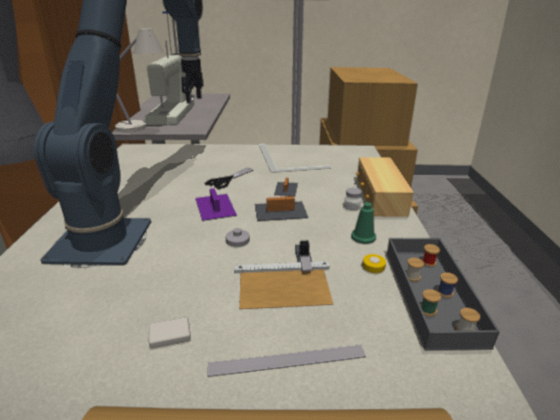

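The three look-alikes are purple at (201,292), the small grey one at (150,207) and the large grey one at (212,213). I choose the large grey one. Next I measure it and the station precisely.

```bash
cat >> h.py <<'E'
def mask_world(c,m,z):
    v,u=np.nonzero(m); K=np.array(c["camera_matrix"]);D=np.array(c["D"],float)
    n=cv2.undistortPoints(np.stack([u,v],1)[:,None].astype(float),K,D)[:,0]
    d=np.c_[n[:,0],-n[:,1],-np.ones(len(n))]@np.array(c["rotation"]).T; p=np.array(c["position"])
    return (p+d*((z-p[2])/d[:,2])[:,None])[:,:2]
def blob(m,near):
    m=m.astype(np.uint8); n,l,s,ce=cv2.connectedComponentsWithStats(m)
    ok=[i for i in range(1,n) if s[i,4]>25]
    i=min(ok,key=lambda i:np.hypot(*(ce[i]-near))); return l==i
def rect(c,m,z):
    P=mask_world(c,m,z).astype(np.float32)
    (cx,cy),(w,h),a=cv2.minAreaRect(P)
    if w<h: w,h,a=h,w,a+90
    a=(a+90)%180-90
    mu=P.mean(0); ev=np.linalg.eigh(np.cov((P-mu).T))[1][:,1]
    return dict(c=(round(cx,1),round(cy,1)),size=(round(w),round(h)),yaw=round(a,1),mean=mu.round(1),pca=round(float(np.degrees(np.arctan(ev[1]/ev[0]))),1))
def measure(n,wp,sp,fp):
    c=robot.read_camera(n); f=c["frame"].astype(int);r,g,b=f[...,0],f[...,1],f[...,2]
    grip=(r>b*1.6)&(r>g*1.35)          # reddish wood of handle
    card=(r>b*1.5)&(r>g*1.1)&(r>90)
    dark=(r<90)&(abs(r-b)<18)
    white=(r>165)&(abs(r-b)<30)
    out={}
    for k,m,p,z in(("bar",grip,wp,50),("plate",dark|grip,wp,6),("card",card,sp,2),("fence",white,fp,12)):
        try: bm=blob(m,p); out[k]=rect(c,bm,z)
        except Exception as e: out[k]=repr(e)
    return c,out
E
python3 - <<'E'
from h import *
c,o=measure("top",(211,212),(350,205),(322,225))
for k in o: print(k,o[k])
im=cv2.cvtColor(c["frame"],cv2.COLOR_RGB2BGR)[150:270,180:390]
cv2.imwrite("pics/crop.png",cv2.resize(im,None,fx=3.8,fy=3.8,interpolation=cv2.INTER_CUBIC))
print(c["frame"][212,211],c["frame"][205,198],c["frame"][205,350],c["frame"][230,323],c["frame"][260,300])
E
```

```text
bar {'c': (510.0, 180.8), 'size': (92, 22), 'yaw': 7.1, 'mean': array([509.4, 180.6], dtype=float32), 'pca': 8.1}
plate {'c': (511.9, 181.6), 'size': (162, 113), 'yaw': 7.6, 'mean': array([511.1, 181.7], dtype=float32), 'pca': 8.0}
card {'c': (561.8, -178.6), 'size': (41, 7), 'yaw': 5.7, 'mean': array([ 558.8, -178.4], dtype=float32), 'pca': 9.5}
fence ValueError('min() iterable argument is empty')
[91 59 37] [41 41 42] [89 69 46] [121 122 125] [104 101  93]
```

View pics/crop.png

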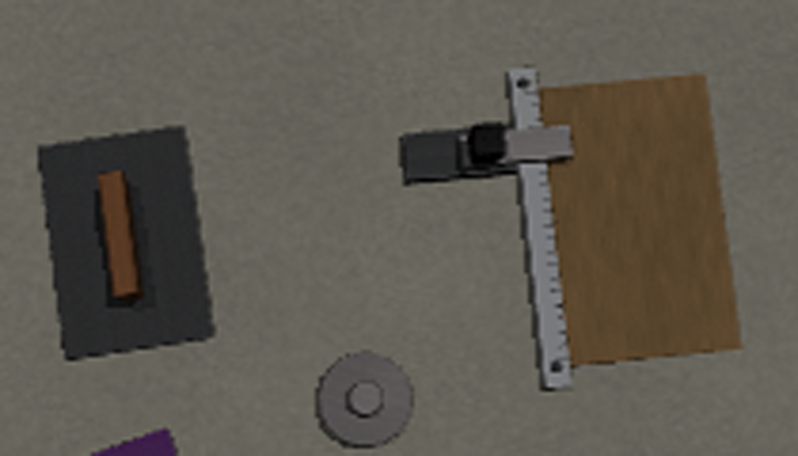

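The crop confirms the large grey plate with its wooden bar at full-image pixel (211,212). The knob is at (308,187), and the fence runs from (317,170) to (326,250). I'll loosen the colour thresholds for the station.

```bash
sed -i 's/card=.*/card=(r>b*1.4)\&(r>g*1.12)\&(r>60)/; s/white=.*/white=(b>r-4)\&(r>105)/' h.py
python3 - <<'E'
from h import *
c,o=measure("top",(211,212),(350,205),(322,225))
for k in o: print(k,o[k])
f=c["frame"].astype(int); m=np.zeros(f.shape[:2],bool); m[178:196,298:316]=f[178:196,298:316].max(2)<25
m=blob(m,(308,187)); print("knob",rect(c,m,58))
D=c["z_map"]; ys,xs=np.nonzero(m)
P=np.array([world(c,(x,y)) for x,y in zip(xs,ys)]);Q=P[P[:,2]>52]; print(len(P),len(Q),Q.mean(0),Q.min(0),Q.max(0))
c,o=measure("side",(281,204),(286,288),(260,268))
for k in o: print(k,o[k])
E
```

```text
bar {'c': (509.2, 180.8), 'size': (94, 22), 'yaw': 8.1, 'mean': array([509.2, 180.6], dtype=float32), 'pca': 8.2}
plate {'c': (511.9, 181.6), 'size': (162, 113), 'yaw': 7.6, 'mean': array([511.1, 181.7], dtype=float32), 'pca': 8.0}
card {'c': (524.5, -200.2), 'size': (211, 128), 'yaw': 4.6, 'mean': array([ 522.1, -201.6], dtype=float32), 'pca': 2.8}
fence {'c': (482.2, -127.6), 'size': (165, 18), 'yaw': 4.6, 'mean': array([ 483.2, -127. ], dtype=float32), 'pca': 4.6}
knob {'c': (567.1, -77.5), 'size': (34, 33), 'yaw': -1.6, 'mean': array([568.1, -79.2], dtype=float32), 'pca': -37.1}
112 63 [570.85160225 -80.66096837  75.66716851] [346.35453822 -94.71078051  52.46445835] [ 584.3352755    37.95627252 1226.19459425]
bar {'c': (511.2, 145.6), 'size': (94, 83), 'yaw': -87.8, 'mean': array([510.9, 141.8], dtype=float32), 'pca': 59.8}
plate {'c': (500.0, 276.7), 'size': (313, 155), 'yaw': -83.9, 'mean': array([513.8, 219.3], dtype=float32), 'pca': 81.9}
card {'c': (522.5, -198.9), 'size': (210, 133), 'yaw': 4.4, 'mean': array([ 521.5, -203.3], dtype=float32), 'pca': 3.8}
fence {'c': (515.6, -118.3), 'size': (234, 56), 'yaw': 5.5, 'mean': array([ 524.5, -127.1], dtype=float32), 'pca': 6.9}
```

>>> {"fn": "servo_tool", "kwargs": {"targets": [[0,[-290,-310,0],-18.4],[0,[-290,-310,0],-18.4],[0,[-290,-310,0],-18.4],[0,[-290,-310,0],-18.4],[0,[-290,-310,0],-18.4],[0,[-290,-310,0],-18.4],[0,[-290,-310,0],-18.4],[0,[-290,-310,0],-18.4],[0,[-290,-310,0],-18.4],[0,[-290,-310,0],-18.4]]}}

```text
clock: 2.55
position: [370.7, 281.5, 231.6]
tcp_rot: [[-0.997, -0.074, 0.001], [-0.074, 0.997, -0.001], [-0.001, -0.001, -1.0]]
force: [-0.2, 0.8, 0.2]
width: 85.6
```

```bash
cat > d.py <<'E'
import sys
from h import *
# usage: d.py x y z yaw(deg of tool y axis in world)
s=robot.observe();R=np.array(s["tcp_rot"]);p=np.array(s["position"])
yaw=np.degrees(np.arctan2(R[1,1],R[0,1]))
print("t",round(s["clock"],2),"p",p.round(1),"yaw",yaw.round(2),"tilt",R[:,2].round(3),"F",np.round(s["force"],1),"w",round(s["width"],1),"q7",round(s["joints"][6],2))
def to(t,ya): print(t,"shift",(R.T@(np.array(t)-p)).round(1),"turn",round(-(ya-yaw),2))
O=np.array([522.7,-189.8]);A=np.radians(4.6)
def st(x,y): return O+np.array([np.cos(A)*x-np.sin(A)*y,np.sin(A)*x+np.cos(A)*y])
def inst(w): d=np.array(w[:2])-O; return np.array([np.cos(A)*d[0]+np.sin(A)*d[1],-np.sin(A)*d[0]+np.cos(A)*d[1]])
print("in station",inst(p).round(1))
a=[float(v) for v in sys.argv[1:]]
if len(a)==4: to(a[:3],a[3])
E
python3 d.py 575 -86 130 94.6
```

```text
t 2.55 p [370.7 281.5 231.6] yaw 94.24 tilt [ 0.001 -0.001 -1.   ] F [-0.2  0.8  0.2] w 85.6 q7 0.9
in station [-113.7  482. ]
[575.0, -86.0, 130.0] shift [-176.5 -381.5  102.2] turn -0.36
```

>>> {"fn": "servo_tool", "kwargs": {"targets": [[0,[-176,-381,100],-0.4],[0,[-176,-381,100],-0.4],[0,[-176,-381,100],-0.4],[0,[-176,-381,100],-0.4],[0,[-176,-381,100],-0.4],[0,[-176,-381,100],-0.4],[0,[-176,-381,100],-0.4],[0,[-176,-381,100],-0.4],[0,[-176,-381,100],-0.4],[0,[-176,-381,100],-0.4]]}}

```text
clock: 3.55
position: [576.0, -84.6, 130.1]
tcp_rot: [[-0.997, -0.082, -0.0], [-0.082, 0.997, -0.002], [0.0, -0.002, -1.0]]
force: [-0.9, 0.3, -0.8]
width: 85.3
```

```bash
python3 - <<'E'
from h import *
c=snap("side"); print([ (np.round(r["pixel"],1),r["p"],world(c,r["pixel"],40).round(1)) for r in robot.mark_of("clamp_knob",c)[:2]])
im=cv2.cvtColor(c["frame"],cv2.COLOR_RGB2BGR)[180:320,220:380]
cv2.imwrite("pics/k1.png",cv2.resize(im,None,fx=4,fy=4,interpolation=cv2.INTER_CUBIC))
E
python3 d.py 574.5 -86 24 94.6
```

```text
[(array([304.2, 248.6]), 0.74, array([573.7, -90.5,  40. ]))]
t 3.65 p [574.8 -79.8 130.8] yaw 94.98 tilt [-0.001  0.001 -1.   ] F [-0.3 -0.1 -0.1] w 85.5 q7 1.78
in station [ 60.8 105.5]
[574.5, -86.0, 24.0] shift [  0.8  -6.3 106.8] turn 0.38
```

View pics/k1.png

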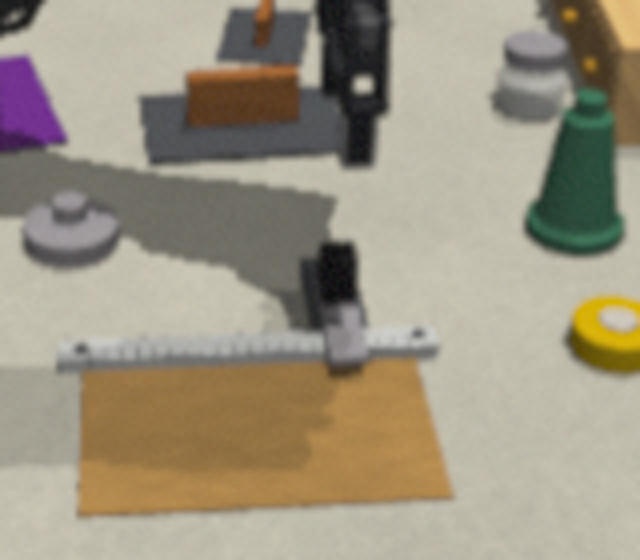

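The picture shows the gripper above and behind the knob (crop (338,270)), with nothing in the way. I descend and grip.

>>> {"fn": "servo_tool", "kwargs": {"targets": [[0,[0,-4,35],0],[0,[0,-6,70],0],[0,[0,-6,95],0],[0,[0,-6,106],0],[0,[0,-6,106],0],[0,[0,-6,106],0]]}}

```text
clock: 4.25
position: [575.9, -85.4, 26.4]
tcp_rot: [[-0.996, -0.088, 0.001], [-0.088, 0.996, 0.0], [-0.001, 0.0, -1.0]]
force: [0.2, -0.2, -0.3]
width: 85.1
```

```bash
python3 d.py 574.5 -89 24 94.6
```

```text
t 4.25 p [575.9 -85.4  26.4] yaw 95.07 tilt [ 0.001  0.    -1.   ] F [ 0.2 -0.2 -0.3] w 85.1 q7 1.8
in station [61.4 99.8]
[574.5, -89.0, 24.0] shift [ 1.7 -3.4  2.4] turn 0.47
```

>>> {"fn": "servo_tool", "kwargs": {"targets": [[1,[0,-2,2],0],[1,[0,-2,2],0],[1,[0,-2,2],0],[1,[0,-2,2],0],[1,[0,-2,2],0],[1,[0,-2,2],0],[1,[0,-2,2],0]]}}

```text
clock: 4.95
position: [575.6, -88.0, 23.9]
tcp_rot: [[-0.996, -0.087, 0.001], [-0.087, 0.996, 0.0], [-0.001, 0.0, -1.0]]
force: [-0.6, 1.0, 5.5]
width: 23.1
```

```bash
python3 d.py; python3 d.py
```

```text
t 4.95 p [575.6 -88.   23.9] yaw 94.99 tilt [ 0.001  0.    -1.   ] F [-0.6  1.   5.5] w 23.1 q7 1.8
in station [60.9 97.2]
t 4.95 p [575.6 -88.   23.9] yaw 94.99 tilt [ 0.001  0.    -1.   ] F [-0.6  1.   5.5] w 23.1 q7 1.8
in station [60.9 97.2]
```

>>> {"fn": "servo_tool", "kwargs": {"targets": [[1,[0,12,0],0],[1,[0,24,0],0],[1,[0,36,0],0],[1,[0,43,0],0],[1,[0,43,0],0],[1,[0,43,0],0]]}}

```text
clock: 5.55
position: [572.1, -45.1, 23.9]
tcp_rot: [[-0.996, -0.087, 0.001], [-0.087, 0.996, -0.001], [-0.001, -0.001, -1.0]]
force: [0.6, -2.7, 6.4]
width: 23.3
```

```bash
python3 d.py
```

```text
t 5.55 p [572.1 -45.1  23.9] yaw 95.0 tilt [ 0.001 -0.001 -1.   ] F [ 0.6 -2.7  6.4] w 23.3 q7 1.74
in station [ 60.9 140.3]
```

>>> {"fn": "servo_tool", "kwargs": {"targets": [[1,[0,2,0],0],[1,[0,2,0],0],[0,[0,2,0],0],[0,[0,2,0],0],[0,[0,2,0],0],[0,[0,2,-30],0],[0,[0,2,-70],0],[0,[0,2,-80],0]]}}

```text
clock: 6.35
position: [573.2, -43.1, 106.7]
tcp_rot: [[-0.996, -0.088, 0.005], [-0.088, 0.996, 0.0], [-0.005, -0.0, -1.0]]
force: [-0.5, 0.6, -0.1]
width: 85.5
```

```bash
python3 - <<'E'
from h import *
c,o=measure("top",(211,212),(350,205),(322,225)); print(o["bar"],o["plate"],o["card"],o["fence"])
print([ (r["p"],world(c,r["pixel"],40).round(1)) for r in robot.mark_of("clamp_knob",c)[:2]])
E
python3 d.py 511 181 100 98.0
```

```text
{'c': (509.9, 180.7), 'size': (92, 21), 'yaw': 8.1, 'mean': array([509.5, 180.6], dtype=float32), 'pca': 8.3} {'c': (529.9, 350.5), 'size': (111, 77), 'yaw': 83.6, 'mean': array([529.6, 350.5], dtype=float32), 'pca': 83.4} {'c': (526.8, -228.2), 'size': (211, 73), 'yaw': 4.1, 'mean': array([ 525.3, -233.4], dtype=float32), 'pca': 4.1} {'c': (778.4, 228.8), 'size': (34, 16), 'yaw': -50.1, 'mean': array([779.1, 229.8], dtype=float32), 'pca': -58.1}
[]
t 6.45 p [572.5 -43.  104.9] yaw 95.03 tilt [ 0.003  0.    -1.   ] F [-0.4  0.3 -0.4] w 85.0 q7 1.73
in station [ 61.4 142.3]
[511.0, 181.0, 100.0] shift [ 41.6 228.6   4.8] turn -2.97
```

>>> {"fn": "servo_tool", "kwargs": {"targets": [[0,[41.5,228.5,0],-3],[0,[41.5,228.5,0],-3],[0,[41.5,228.5,0],-3],[0,[41.5,228.5,0],-3],[0,[41.5,228.5,0],-3],[0,[41.5,228.5,0],-3],[0,[41.5,228.5,0],-3]]}}

```text
clock: 7.15
position: [509.1, 181.2, 102.0]
tcp_rot: [[-0.99, -0.142, -0.002], [-0.142, 0.99, -0.001], [0.002, -0.001, -1.0]]
force: [0.4, -1.0, -0.5]
width: 85.3
```

```bash
python3 d.py 510.5 181.2 15 98.1
python3 - <<'E'
from h import *
c=snap("side"); print([ (r["p"],world(c,r["pixel"],40).round(1)) for r in robot.mark_of("clamp_knob",c)[:2]],[ (r["p"],world(c,r["pixel"],28).round(1)) for r in robot.mark_of("weight_grip",c)[:3]])
im=cv2.cvtColor(c["frame"],cv2.COLOR_RGB2BGR)[150:290,200:360]
cv2.imwrite("pics/k2.png",cv2.resize(im,None,fx=4,fy=4,interpolation=cv2.INTER_CUBIC))
E
```

```text
t 7.15 p [509.1 181.2 102. ] yaw 98.15 tilt [-0.002 -0.001 -1.   ] F [ 0.4 -1.  -0.5] w 85.3 q7 1.37
in station [ 16.2 370.9]
[510.5, 181.2, 15.0] shift [-1.6 -0.1 87. ] turn 0.05
[(0.6, array([566.9, -33.4,  40. ]))] [(0.83, array([497.2, 191.2,  28. ])), (0.75, array([282.4, 218.5,  28. ])), (0.62, array([522.3, 350.2,  28. ]))]
```

View pics/k2.png

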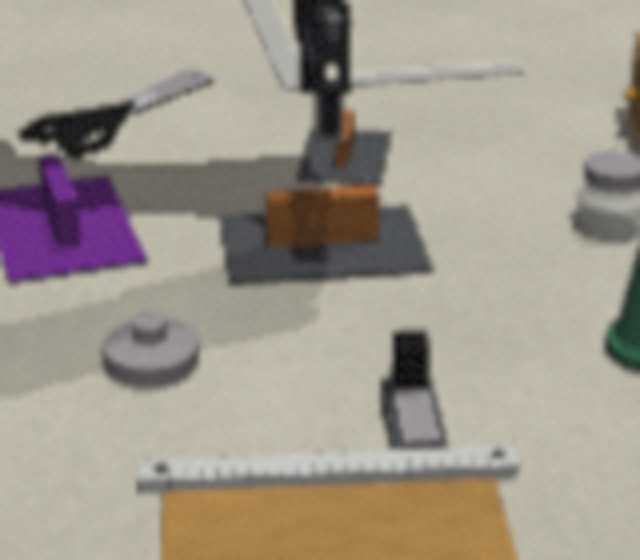

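The clamp is back, with the knob at crop (410,360) and its bar behind the fence. The gripper is above the wooden handle at (322,215). I descend and grip.

>>> {"fn": "servo_tool", "kwargs": {"targets": [[0,[-1,0,40],0],[0,[-1,0,70],0],[0,[-1,0,84],0],[0,[-1,0,86],0],[1,[-1,0,86],0],[1,[-1,0,86],0],[1,[-1,0,86],0],[1,[-1,0,86],0],[1,[-1,0,86],0],[1,[-1,0,86],0]]}}

```text
clock: 8.3
position: [511.6, 181.0, 18.1]
tcp_rot: [[-0.99, -0.139, 0.001], [-0.139, 0.99, 0.001], [-0.001, 0.001, -1.0]]
force: [-1.8, 0.0, 7.6]
width: 17.0
```

```bash
python3 d.py
```

```text
t 8.3 p [511.6 181.   18.1] yaw 98.0 tilt [ 0.001  0.001 -1.   ] F [-1.8  0.   7.6] w 17.0 q7 1.38
in station [ 18.7 370.5]
```

>>> {"fn": "servo_tool", "kwargs": {"targets": [[1,[0,0,-15],0],[1,[0,0,-40],0],[1,[0,0,-65],0],[1,[0,0,-85],0],[1,[0,0,-85],0],[1,[0,-20,-85],0],[1,[0,-50,-85],0],[1,[0,-85,-85],0],[1,[0,-120,-85],0],[1,[0,-150,-85],0]]}}

```text
clock: 9.3
position: [531.0, 30.1, 100.7]
tcp_rot: [[-0.99, -0.139, -0.003], [-0.139, 0.99, -0.001], [0.003, -0.001, -1.0]]
force: [0.4, -0.4, -8.3]
width: 17.2
```

```bash
python3 d.py 523 -194.8 100 94.6
python3 - <<'E'
from h import *
c=snap("side")
im=cv2.cvtColor(c["frame"],cv2.COLOR_RGB2BGR)[150:310,190:390]
cv2.imwrite("pics/k3.png",cv2.resize(im,None,fx=3.5,fy=3.5,interpolation=cv2.INTER_CUBIC))
E
```

```text
t 9.3 p [531.   30.1 100.7] yaw 97.97 tilt [-0.003 -0.001 -1.   ] F [ 0.4 -0.4 -8.3] w 17.2 q7 1.64
in station [ 25.9 218.5]
[523.0, -194.8, 100.0] shift [  39.1 -221.6    0.9] turn 3.37
```

View pics/k3.png

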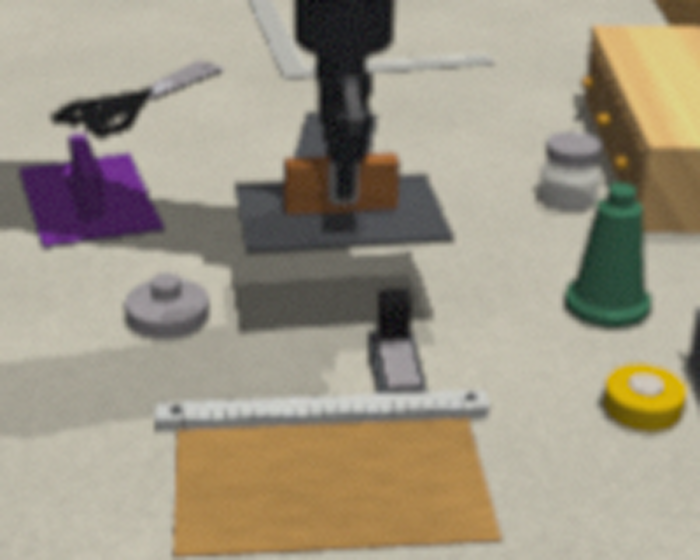

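The weight hangs level in the grip (crop (343,210)) and the way to the card is clear.

>>> {"fn": "servo_tool", "kwargs": {"targets": [[1,[8,-35,0],1],[1,[15,-75,0],2],[1,[22,-115,0],3],[1,[30,-155,0],3.4],[1,[36,-190,0],3.4],[1,[39,-212,0],3.4],[1,[39,-221,0],3.4],[1,[39,-221,0],3.4],[1,[39,-221,0],3.4]]}}

```text
clock: 10.25
position: [523.9, -190.4, 101.4]
tcp_rot: [[-0.997, -0.081, -0.001], [-0.081, 0.997, 0.001], [0.001, 0.002, -1.0]]
force: [0.3, 0.7, -7.7]
width: 17.0
```

```bash
python3 d.py 523 -194.8 20 94.6
```

```text
t 10.25 p [ 523.9 -190.4  101.4] yaw 94.67 tilt [-0.001  0.001 -1.   ] F [ 0.3  0.7 -7.7] w 17.0 q7 1.98
in station [ 1.2 -0.7]
[523.0, -194.8, 20.0] shift [ 1.2 -4.4 81.4] turn 0.07
```

>>> {"fn": "servo_tool", "kwargs": {"targets": [[1,[1,-4,20],0],[1,[1,-4,45],0],[1,[1,-4,62],0],[1,[1,-4,70],0],[1,[1,-4,72],0],[1,[1,-4,72],0]]}}

```text
clock: 10.85
position: [523.9, -195.5, 30.5]
tcp_rot: [[-0.997, -0.081, 0.0], [-0.081, 0.997, 0.0], [-0.0, 0.0, -1.0]]
force: [0.8, -0.2, -7.4]
width: 17.2
```

```bash
python3 d.py 523 -194.8 20 94.6;  python3 - <<'E'
from h import *
c=snap("side")
im=cv2.cvtColor(c["frame"],cv2.COLOR_RGB2BGR)[210:320,220:360]
cv2.imwrite("pics/k4.png",cv2.resize(im,None,fx=5,fy=5,interpolation=cv2.INTER_CUBIC))
E
```

```text
t 10.85 p [ 523.9 -195.5   30.5] yaw 94.66 tilt [ 0.  0. -1.] F [ 0.8 -0.2 -7.4] w 17.2 q7 2.0
in station [ 0.8 -5.8]
[523.0, -194.8, 20.0] shift [ 0.9  0.8 10.5] turn 0.06
```

View pics/k4.png

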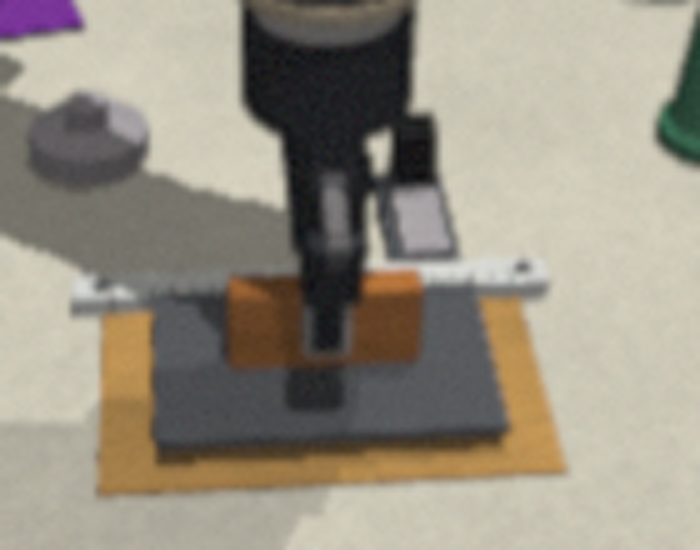

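The plate hovers over the card, parallel to the fence and centred (plate 155–505 against card 100–565). I set it down gently.

>>> {"fn": "servo_tool", "kwargs": {"targets": [[1,[0,0,3],0],[1,[0,0,6],0],[1,[0,0,8],0],[1,[0,0,9.5],0],[1,[0,0,10.5],0],[1,[0,0,10.5],0]]}}

```text
clock: 11.5
position: [523.5, -196.2, 20.2]
tcp_rot: [[-0.997, -0.08, 0.0], [-0.08, 0.997, 0.0], [-0.0, -0.0, -1.0]]
force: [-2.3, 1.0, -1.5]
width: 16.9
```

```bash
python3 d.py
```

```text
t 11.5 p [ 523.5 -196.2   20.2] yaw 94.6 tilt [ 0.  0. -1.] F [-2.3  1.  -1.5] w 16.9 q7 2.0
in station [ 0.3 -6.5]
```

>>> {"fn": "servo_tool", "kwargs": {"targets": [[0.65,[0,0,0],0],[0.65,[0,0,0],0],[0.65,[0,0,0],0],[0.65,[0,0,0],0],[0.65,[0,0,-8],0],[0.65,[0,0,-16],0],[0.65,[0,0,-16],0]]}}

```text
clock: 12.2
position: [524.4, -196.5, 37.3]
tcp_rot: [[-0.997, -0.08, 0.002], [-0.08, 0.997, -0.001], [-0.002, -0.001, -1.0]]
force: [0.9, -0.3, -0.1]
width: 30.1
```

```bash
python3 d.py
```

```text
t 12.2 p [ 524.4 -196.5   37.3] yaw 94.6 tilt [ 0.002 -0.001 -1.   ] F [ 0.9 -0.3 -0.1] w 30.1 q7 2.0
in station [ 1.1 -6.9]
```

>>> {"fn": "servo_tool", "kwargs": {"targets": [[0.65,[0,3,0],0],[0.65,[0,6,0],0],[0.65,[0,8,0],0],[0.65,[0,10,0],0],[0.65,[0,11,0],0],[0.65,[0,11,0],0]]}}

```text
clock: 12.8
position: [522.7, -185.4, 35.8]
tcp_rot: [[-0.997, -0.08, 0.0], [-0.08, 0.997, -0.0], [-0.0, -0.0, -1.0]]
force: [-0.1, -4.2, 1.0]
width: 29.6
```

>>> {"fn": "servo_tool", "kwargs": {"targets": [[0.65,[0,1,0],0],[0.65,[0,2,0],0],[0.65,[0,2,0],0]]}}

```text
clock: 13.1
position: [522.5, -183.6, 35.8]
tcp_rot: [[-0.997, -0.08, 0.0], [-0.08, 0.997, -0.0], [-0.0, -0.0, -1.0]]
force: [1.6, -5.1, 0.5]
width: 30.2
```

```bash
python3 d.py
```

```text
t 13.1 p [ 522.5 -183.6   35.8] yaw 94.59 tilt [ 0. -0. -1.] F [ 1.6 -5.1  0.5] w 30.2 q7 1.98
in station [0.3 6.2]
```

>>> {"fn": "servo_tool", "kwargs": {"targets": [[0.65,[0,1,0],0],[0.65,[0,2,-1.5],0],[0.65,[0,3,-3],0],[0.65,[0,4,-4.5],0],[0.65,[0,5,-6],0],[0.65,[0,6,-7.5],0],[0.65,[0,7,-9],0],[0.65,[0,7,-9],0]]}}

```text
clock: 13.9
position: [522.1, -178.1, 45.1]
tcp_rot: [[-0.997, -0.079, 0.001], [-0.079, 0.997, -0.002], [-0.001, -0.002, -1.0]]
force: [1.7, -10.6, -1.1]
width: 30.0
```

```bash
python3 d.py;  python3 - <<'E'
from h import *
c=snap("side")
im=cv2.cvtColor(c["frame"],cv2.COLOR_RGB2BGR)[210:320,220:360]
cv2.imwrite("pics/k5.png",cv2.resize(im,None,fx=5,fy=5,interpolation=cv2.INTER_CUBIC))
E
```

```text
t 13.9 p [ 522.1 -178.1   45.1] yaw 94.53 tilt [ 0.001 -0.002 -1.   ] F [  1.7 -10.6  -1.1] w 30.0 q7 1.97
in station [ 0.4 11.8]
```

View pics/k5.png

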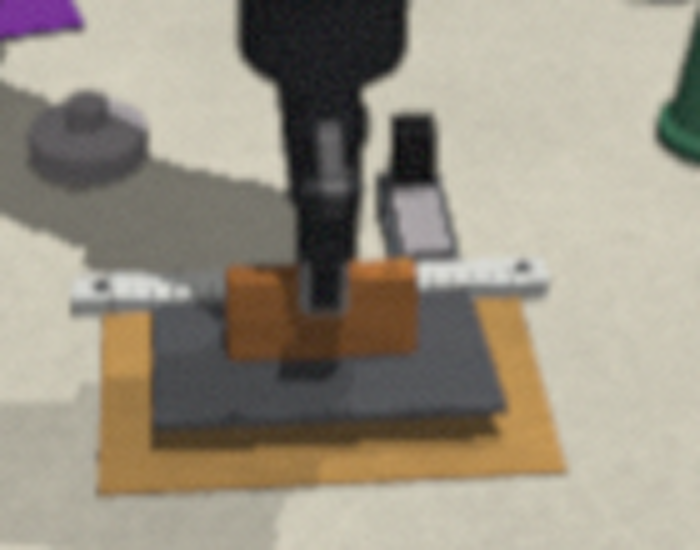

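The front edge is rising and the rear edge stays at the fence. I continue the arc.

>>> {"fn": "servo_tool", "kwargs": {"targets": [[0.65,[0,1,-1.4],0],[0.65,[0,2.2,-2.8],0],[0.65,[0,3.4,-4.2],0],[0.65,[0,4.6,-5.6],0],[0.65,[0,5.8,-7],0],[0.65,[0,7,-8.2],0],[0.65,[0,8.2,-9.4],0],[0.65,[0,9,-10],0],[0.65,[0,9,-10],0],[0.65,[0,9,-10],0]]}}

```text
clock: 14.95
position: [521.5, -169.6, 55.2]
tcp_rot: [[-0.997, -0.078, 0.001], [-0.078, 0.997, -0.003], [-0.001, -0.003, -1.0]]
force: [1.1, -10.1, 2.8]
width: 29.7
```

```bash
python3 d.py;  python3 - <<'E'
from h import *
c=snap("side")
im=cv2.cvtColor(c["frame"],cv2.COLOR_RGB2BGR)[210:320,220:360]
cv2.imwrite("pics/k6.png",cv2.resize(im,None,fx=5,fy=5,interpolation=cv2.INTER_CUBIC))
# depth points on the plate's front strip -> plane tilt
f=c["frame"].astype(int);P=[]
for v in range(262,296):
  for u in range(252,322):
    r,g,b=f[v,u]
    if max(r,g,b)<75 and abs(r-b)<15:
      w=world(c,(u,v)); P.append(w)
P=np.array(P); A=np.radians(4.6); d=P[:,:2]-np.array([522.7,-189.8]); y=-np.sin(A)*d[:,0]+np.cos(A)*d[:,1]
k=(y<-5)&(y>-70)&(P[:,2]<60); print(len(P),k.sum(),np.polyfit(y[k],P[k,2],1),"tilt",-np.polyfit(y[k],P[k,2],1)[0]); print(np.polyfit(y[k],P[k,2],1)@[-52,1])
E
```

```text
t 14.95 p [ 521.5 -169.6   55.2] yaw 94.5 tilt [ 0.001 -0.003 -1.   ] F [  1.1 -10.1   2.8] w 29.7 q7 1.95
in station [ 0.4 20.2]
435 343 [-0.33595641 27.02433794] tilt 0.335956413911835
44.49407146757662
```

View pics/k6.png

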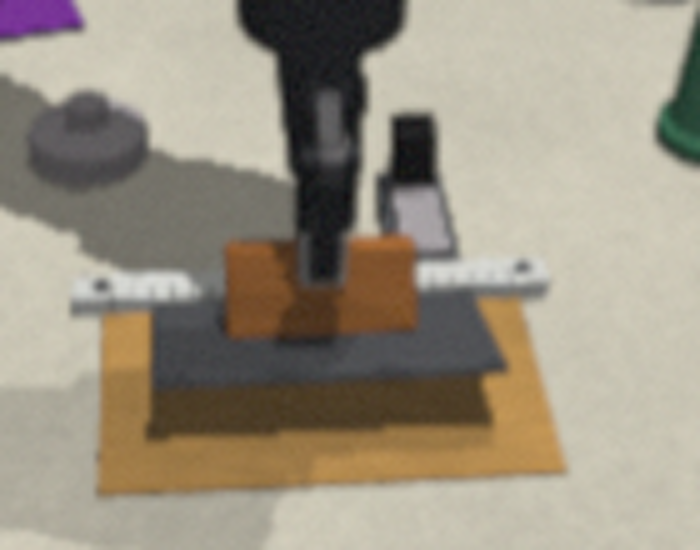

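Tilt is about 0.32 rad, with the front edge raised about 35 mm and the rear edge on the card at the fence. I hold briefly, then pivot down by reversing the arc.

>>> {"fn": "servo_tool", "kwargs": {"targets": [[0.65,[0,0,0],0],[0.65,[0,0,0],0],[0.65,[0,-1,1.2],0],[0.65,[0,-2,2.4],0],[0.65,[0,-3.2,3.7],0],[0.65,[0,-4.4,5],0],[0.65,[0,-5.4,6.3],0],[0.65,[0,-6.5,7.6],0],[0.65,[0,-7.5,8.8],0],[0.65,[0,-8.5,10],0]]}}

```text
clock: 16.0
position: [522.2, -178.0, 45.0]
tcp_rot: [[-0.997, -0.078, 0.001], [-0.078, 0.997, -0.002], [-0.001, -0.003, -1.0]]
force: [1.0, -11.3, 0.3]
width: 30.1
```

>>> {"fn": "servo_tool", "kwargs": {"targets": [[0.65,[0,-0.9,1.3],0],[0.65,[0,-1.8,2.6],0],[0.65,[0,-2.7,3.9],0],[0.65,[0,-3.6,5.2],0],[0.65,[0,-4.4,6.5],0],[0.65,[0,-5.2,7.8],0],[0.65,[0,-6,9],0],[0.65,[0,-6.7,9],0],[0.65,[0,-7.4,9],0],[0.65,[0,-7.4,9],0]]}}

```text
clock: 17.0
position: [522.6, -183.6, 35.7]
tcp_rot: [[-0.997, -0.08, 0.0], [-0.08, 0.997, -0.0], [-0.0, -0.0, -1.0]]
force: [0.8, -5.8, -0.8]
width: 29.7
```

```bash
python3 d.py
```

```text
t 17.0 p [ 522.6 -183.6   35.7] yaw 94.58 tilt [ 0. -0. -1.] F [ 0.8 -5.8 -0.8] w 29.7 q7 1.98
in station [0.4 6.2]
```

>>> {"fn": "servo_tool", "kwargs": {"targets": [[0.65,[0,-0.4,0],0],[0.65,[0,-0.8,0],0],[0.65,[0,-1.2,0],0],[0.65,[0,-1.6,0],0],[0.65,[0,-2,0],0],[0.65,[0,-2,0],0]]}}

```text
clock: 17.6
position: [522.4, -184.7, 35.7]
tcp_rot: [[-0.997, -0.081, -0.001], [-0.081, 0.997, 0.001], [0.001, 0.001, -1.0]]
force: [-0.3, 0.4, 0.3]
width: 29.7
```

```bash
python3 d.py
cat > t.py <<'E'
from h import *
c=snap("side","z"); f=c["frame"].astype(int);P=[]
for v in range(255,305):
  for u in range(252,322):
    r,g,b=f[v,u]
    if max(r,g,b)<75 and abs(r-b)<15 and r>25: P.append(world(c,(u,v)))
P=np.array(P); A=np.radians(4.6); d=P[:,:2]-np.array([522.7,-189.8]); y=-np.sin(A)*d[:,0]+np.cos(A)*d[:,1]; x=np.cos(A)*d[:,0]+np.sin(A)*d[:,1]
k=(y<-12)&(y>-70)&(P[:,2]<60)
co=np.polyfit(y[k],P[k,2],1); print(k.sum(),"slope",co[0],"z0",co[1],"ymin",np.percentile(y[k],[0,1,3]),"x",x[k].min(),x[k].max())
E
python3 t.py
```

```text
t 17.6 p [ 522.4 -184.7   35.7] yaw 94.62 tilt [-0.001  0.001 -1.   ] F [-0.3  0.4  0.3] w 29.7 q7 1.98
in station [0.1 5.1]
172 slope 0.40732524985273616 z0 31.415727163799165 ymin [-56.56788095 -56.19166146 -55.8491152 ] x -77.11133923250291 61.28174760344143
```

>>> {"fn": "servo_tool", "kwargs": {"targets": [[0.65,[0,0,5],0],[0.65,[0,0,10],0],[0.65,[0,0,13],0],[0.65,[0,0.7,13],0],[0.65,[0,1.4,13],0],[0.65,[0,2,13],0],[0.65,[0,2,13],0]]}}

```text
clock: 18.35
position: [522.5, -183.6, 22.9]
tcp_rot: [[-0.997, -0.08, 0.0], [-0.08, 0.997, -0.001], [-0.0, -0.001, -1.0]]
force: [-0.7, -2.4, -2.5]
width: 29.8
```

```bash
python3 d.py
python3 - <<'E'
from h import *
c=snap("side")
im=cv2.cvtColor(c["frame"],cv2.COLOR_RGB2BGR)[225:315,235:345]
cv2.imwrite("pics/k7.png",cv2.resize(im,None,fx=7,fy=6.6,interpolation=cv2.INTER_CUBIC))
E
```

```text
t 18.35 p [ 522.5 -183.6   22.9] yaw 94.58 tilt [ 0.    -0.001 -1.   ] F [-0.7 -2.4 -2.5] w 29.8 q7 1.98
in station [0.3 6.2]
```

View pics/k7.png

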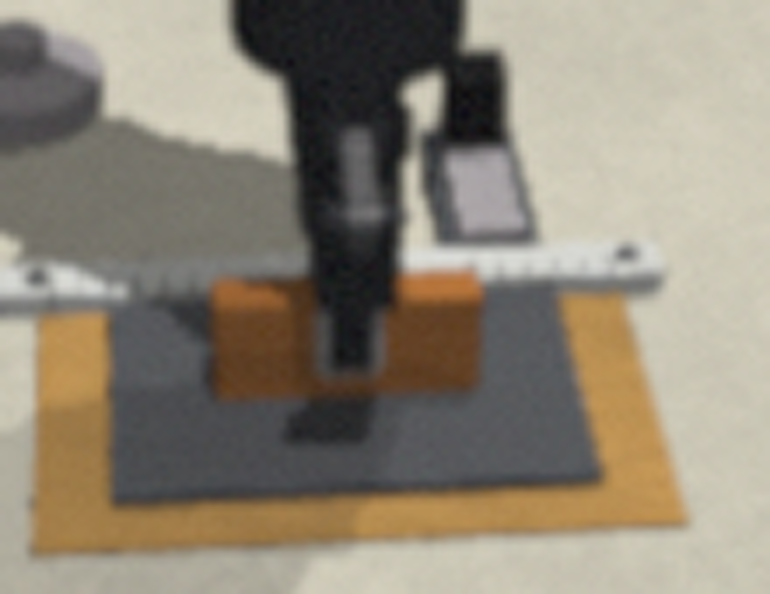

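The weight lies flat and parallel, close to the fence. A small extra push will make sure it is flush.

>>> {"fn": "servo_tool", "kwargs": {"targets": [[0.65,[0,0.5,0],0],[0.65,[0,1,0],0],[0.65,[0,1,0],0]]}}

```text
clock: 18.7
position: [522.5, -183.5, 23.0]
tcp_rot: [[-0.997, -0.079, 0.001], [-0.079, 0.997, -0.002], [-0.001, -0.002, -1.0]]
force: [0.5, -6.2, -3.6]
width: 29.6
```

>>> {"fn": "servo_tool", "kwargs": {"targets": [[0.65,[0,0.5,0],0],[0.65,[0,1,0],0],[0.65,[0,1,0],0]]}}

```text
clock: 19.0
position: [522.5, -183.5, 23.1]
tcp_rot: [[-0.997, -0.078, 0.001], [-0.078, 0.997, -0.003], [-0.001, -0.003, -1.0]]
force: [0.3, -9.4, -2.2]
width: 29.8
```

The position stays put while the force grows, so it is pressed flush. I back off, lift clear and take a check picture.

>>> {"fn": "servo_tool", "kwargs": {"targets": [[0.65,[0,-4,0],0],[0.65,[0,-8,0],0],[0.65,[0,-8,0],0],[0.65,[0,-8,-15],0],[0.65,[0,-8,-45],0],[0,[0,-8,-85],0],[0,[0,40,-95],0],[0,[0,80,-95],0],[0,[0,120,-95],0],[0,[0,120,-95],0]]}}

```text
clock: 20.0
position: [512.3, -54.7, 117.9]
tcp_rot: [[-0.996, -0.089, -0.0], [-0.089, 0.996, 0.003], [0.0, 0.003, -1.0]]
force: [-0.6, 1.1, -0.3]
width: 85.2
```

```bash
python3 - <<'E'
from h import *
c,o=measure("side",(286,265),(286,300),(322,225)); print(o["bar"])
c,o=measure("top",(335,205),(363,205),(322,225)); print(o)
E
python3 d.py 571.5 -45 25 94.6
```

```text
{'c': (522.8, -213.3), 'size': (89, 64), 'yaw': 3.9, 'mean': array([ 521.4, -214. ], dtype=float32), 'pca': 8.9}
{'bar': {'c': (876.9, -93.6), 'size': (31, 20), 'yaw': 72.0, 'mean': array([876.7, -93.9], dtype=float32), 'pca': 71.2}, 'plate': {'c': (737.5, -91.2), 'size': (52, 16), 'yaw': 35.9, 'mean': array([736.5, -90.1], dtype=float32), 'pca': 36.0}, 'card': {'c': (528.4, -246.6), 'size': (211, 35), 'yaw': 4.6, 'mean': array([ 532.1, -252.5], dtype=float32), 'pca': 5.9}, 'fence': {'c': (529.7, -405.1), 'size': (50, 19), 'yaw': -16.8, 'mean': array([ 526.5, -406.2], dtype=float32), 'pca': -15.5}}
t 20.1 p [512.7 -60.1 117.9] yaw 94.78 tilt [ 0.  0. -1.] F [ 0.9 -1.   0.7] w 85.1 q7 1.75
in station [  0.4 130.1]
[571.5, -45.0, 25.0] shift [-59.9  10.1  92.9] turn 0.18
```

>>> {"fn": "servo_tool", "kwargs": {"targets": [[0,[-40,10,20],0],[0,[-59.5,10,30],0],[0,[-59.5,10,30],0],[0,[-59.5,10,60],0],[0,[-59.5,10,85],0],[0,[-59.5,10,93],0],[0,[-59.5,10,93],0]]}}

```text
clock: 20.8
position: [570.0, -47.9, 24.1]
tcp_rot: [[-0.997, -0.079, -0.003], [-0.079, 0.997, -0.0], [0.003, -0.0, -1.0]]
force: [0.0, -0.2, -0.5]
width: 85.3
```

>>> {"fn": "servo_tool", "kwargs": {"targets": [[1,[0,0,0],0],[1,[0,0,0],0],[1,[0,0,0],0],[1,[0,0,0],0],[1,[0,0,0],0],[1,[0,0,0],0]]}}

```text
clock: 21.4
position: [571.5, -46.7, 25.6]
tcp_rot: [[-0.997, -0.08, 0.001], [-0.08, 0.997, 0.0], [-0.001, 0.0, -1.0]]
force: [-1.0, 0.3, 6.3]
width: 23.1
```

```bash
python3 d.py 575.1 -90.2 25 94.6
```

```text
t 21.4 p [571.5 -46.7  25.6] yaw 94.61 tilt [ 0.001  0.    -1.   ] F [-1.   0.3  6.3] w 23.1 q7 1.74
in station [ 60.1 138.8]
[575.1, -90.2, 25.0] shift [ -0.1 -43.7   0.6] turn 0.01
```

>>> {"fn": "servo_tool", "kwargs": {"targets": [[1,[0,-8,0],0],[1,[0,-16,0],0],[1,[0,-24,0],0],[1,[0,-32,0],0],[1,[0,-38,0],0],[1,[0,-43,0],0],[1,[0,-43,0],0],[1,[0,-43,0],0]]}}

```text
clock: 22.2
position: [575.0, -90.1, 25.6]
tcp_rot: [[-0.997, -0.08, 0.001], [-0.08, 0.997, -0.0], [-0.001, -0.0, -1.0]]
force: [-0.8, -0.9, 6.6]
width: 23.1
```

```bash
python3 d.py
```

```text
t 22.2 p [575.  -90.1  25.6] yaw 94.59 tilt [ 0.001 -0.    -1.   ] F [-0.8 -0.9  6.6] w 23.1 q7 1.8
in station [60.2 95.2]
```

>>> {"fn": "servo_tool", "kwargs": {"targets": [[1,[0,-1,0],0],[1,[0,-2,0],0],[1,[0,-2,0],0]]}}

```text
clock: 22.5
position: [575.0, -90.1, 25.6]
tcp_rot: [[-0.997, -0.081, 0.001], [-0.081, 0.997, 0.002], [-0.001, 0.001, -1.0]]
force: [-2.5, 6.0, 7.0]
width: 22.7
```

>>> {"fn": "servo_tool", "kwargs": {"targets": [[0,[0,0,0],0],[0,[0,0,0],0],[0,[0,0,0],0],[0,[0,0,-20],0],[0,[0,0,-60],0],[0,[0,0,-100],0],[0,[0,50,-130],0],[0,[0,100,-150],0],[0,[0,150,-150],0],[0,[0,200,-150],0]]}}

```text
clock: 23.5
position: [559.9, 97.9, 175.9]
tcp_rot: [[-0.997, -0.079, 0.002], [-0.079, 0.997, 0.0], [-0.002, 0.0, -1.0]]
force: [0.7, -0.2, -0.5]
width: 85.4
```

>>> {"fn": "servo_tool", "kwargs": {"targets": [[0,[0,50,0],0],[0,[0,100,0],0],[0,[0,150,0],0],[0,[0,150,0],0],[0,[0,150,0],0]]}}

```text
clock: 24.0
position: [547.1, 247.2, 174.2]
tcp_rot: [[-0.997, -0.083, -0.001], [-0.083, 0.997, -0.0], [0.001, -0.0, -1.0]]
force: [-0.2, -0.8, 0.3]
width: 85.6
```

```bash
python3 d.py
python3 - <<'E'
from h import *
c,o=measure("top",(340,205),(363,205),(322,225)); print(o)
for q,z in(("clamp_knob",40),("weight_grip",30),("cone",0),("puck",0),("tape",0),("pins",0)): print(q,[(round(r["p"],2),world(c,r["pixel"],z).round(0)) for r in robot.mark_of(q,c)[:2]])
im=cv2.cvtColor(c["frame"],cv2.COLOR_RGB2BGR)[150:270,260:400]
im=cv2.resize(im,None,fx=4,fy=4,interpolation=cv2.INTER_CUBIC)
cv2.imwrite("pics/end.png",im)
E
```

```text
t 24.0 p [547.1 247.2 174.2] yaw 94.77 tilt [-0.001 -0.    -1.   ] F [-0.2 -0.8  0.3] w 85.6 q7 1.21
in station [ 59.3 433.7]
{'bar': {'c': (521.5, -185.8), 'size': (92, 25), 'yaw': 3.9, 'mean': array([ 520.8, -185.8], dtype=float32), 'pca': 3.2}, 'plate': {'c': (531.3, -158.4), 'size': (233, 210), 'yaw': 30.2, 'mean': array([ 528.5, -167.4], dtype=float32), 'pca': 57.9}, 'card': {'c': (524.5, -200.4), 'size': (211, 128), 'yaw': 4.6, 'mean': array([ 522.6, -218. ], dtype=float32), 'pca': 3.9}, 'fence': {'c': (481.9, -127.8), 'size': (166, 19), 'yaw': 4.5, 'mean': array([ 483.1, -127.4], dtype=float32), 'pca': 4.5}}
clamp_knob [(0.53, array([579., -88.,  40.]))]
weight_grip [(0.74, array([ 524., -194.,   30.])), (0.73, array([290., 202.,  30.]))]
cone [(0.62, array([757.,  23.,   0.]))]
puck [(0.97, array([390.,   5.,   0.])), (0.36, array([ 536., -248.,    0.]))]
tape [(0.76, array([ 749., -114.,    0.]))]
pins [(0.6, array([751., 223.,   0.])), (0.52, array([ 292., -353.,   -0.]))]
```

View pics/end.png

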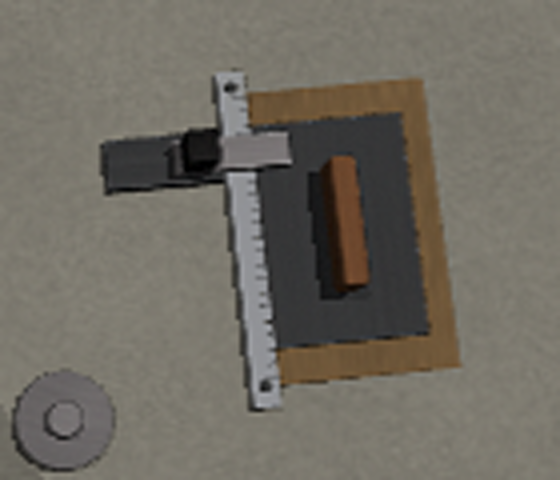

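The final view shows the plate flat and flush on the card, with the clamp bar over its edge at crop (255,150) and the robot clear. I hand in.

```bash
python3 -c "
from plant import robot
print(robot.sign_off())"
```

```text
the job is handed in; nothing more can be done
None
```

The job is handed in at about 24 s on the robot clock. No verdict was reported, so the results below are my own checks.

**What I did**
- I slid the clamp back about 45 mm, then fetched the large grey weight by its handle.
- The tool cannot tilt, so I first set the weight flat on the card about 6 mm short of the fence. With a loosened grip I then pushed the handle, tipping the weight up on its rear long edge against the fence. The tilt was about 0.32 rad, with the front edge raised about 35 mm.
- I lowered it slowly by reversing the same path and nudged it against the fence. The pushing force rose to 9 N with no further movement.
- I let go, slid the clamp forward until it stopped moving (6 N), and backed the arm away.

**Last checks**
- **Weight:** the final picture shows it flush with the fence and roughly centred. The handle measured within about 5 mm of centre and 1.5° of parallel. I take it as flat from the pictures; the depth-based tilt fit after lowering was unusable because finger and shadow pixels got into it.
- **Clamp:** its bar lies over the edge of the weight.
- **Bystanders:** the cone, puck, tape and pins read within about 8 mm of where they started, which is network noise. I did not re-measure the shears, rule or chalk, but the arm never went near them once it had left its start pose.
- **Disagreement:** the network's handle position was about 8 mm off in y from my colour-based measurement. I relied on the picture and the fence contact force instead.

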